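Press three proud inlays flush in order

ROBOT

A 6-joint arm with a two-finger parallel gripper is mounted at the origin on a cart in front of the work surface, level with it; the furniture and walls round the work are solid. World frame = base frame: x ahead of the robot, y to its left, z up, the work surface at z = 0. Lengths are in mm, angles in rad, forces in N, time in s.
With the tool pointing down it reaches from about 350 to 775 mm from the base axis. Payload 7.3 kg.
Tool frame: the origin (TCP) lies on the front face of the gripper's body, between the roots of the fingers; the fingertips stand 66 mm ahead of it and the grasp point (between the pads) lies 47 mm ahead of it (bot.tcp_to_grasp is the z of the grasp point in the tool frame, in mm); z points along the fingers, y is the direction in which the jaws open and shut (so a half turn about z gives the same grasp; the last joint's range is limited). The gripper opens to 92 mm and grips with 3 to 60 N. Pads are 19 mm wide; open, the fingers measure 130 mm over their backs; the gripper's body (75 mm by 190 mm) begins 47 mm behind the grasp point.
Start: joints at [-1.34, 0.342, 1.524, -0, 1.275, -0.146], TCP at [193.194, -488.175, 292.241] pointing down, gripper open.
Joint ranges: [-2.53, 2.53], [-0.77, 2.02], [0.04, 2.7], [-1, 4.14], [0.28, 2.66], [-3.11, 3.11]. Speed limits (rad/s): [2.57, 2.57, 3.14, 3.14, 3.14, 3.14].

INTERFACE

Orientations are given as [roll, pitch, yaw] about the fixed x, y, z axes, in that order (R = Rz(yaw) Ry(pitch) Rx(roll)).
In Python, from plant import bot gives the robot as it stands.
- The arm moves only by the tool carry_out, never from a script. Its argument "deltas" is a list that holds one entry, the list of rows, each a list of 4 numbers: the shift along the tool's x, y, z in mm, then the turn about the tool's z in units of 5 degrees (1.0 is 5 degrees). A call has 1 to 20 rows; each row is the pose to reach, as a shift and turn from the pose commanded when the call began, along the tool's axes at that moment; what a row does not reach only later rows make up. A row lasts 1/10 s, in which the tool goes at most 50 mm and 8.59 degrees, less where a joint would pass 70% of its speed; a pose out of reach is approached as far as the arm can. A call with a gripper value outside its range is refused whole. "fingers" is the finger opening in mm, from 0 to 91.8, set as the call begins (left out, the last holds). The fingers move at their own pace and stop on an object; the grip force is fixed at half the most. Time passes only in rows, so rows that repeat a pose let the fingers close. It gives the time, the measured TCP pose, the force and the opening at its end, in the units of the state.
- bot.get_obs(): the state, without advancing time (a new reading comes with each control period).
- bot.capture(name): name is "side" or "top"; returns (picture, depth): 400x640x3 uint8, blue, green, red; 400x640 float32, mm along the optical axis (not along the pixel's ray), 0 where there is no reading.
- bot.camera_model(name): a dict with "K" (3x3 intrinsics, pixels), "camera_from_world" (4x4, takes a point from world to camera coordinates). Camera axes: x right, y down, z forward; pixel columns grow to the right and rows downward; lengths in mm; the calibration is good to about 2 mm. A picture is of the moment at which its call begins. camera_model takes no time and is no camera call.
- bot.close_job(): hands the job in, once; it reports no verdict.
The state is a dict: "time": time; "joint_positions": joint angles; "dq": joint speeds; "tau": joint torques, N m; "tool_pos": TCP position; "tcp_rot": TCP orientation; "contact_force": force on the tool from outside, world axes, zero at the start; "moment": the same for the moment, N m; "grip_width": finger opening in mm.
Only numpy, scipy, OpenCV 4.12 (cv2) and the standard library are available. Lean on these libraries where they do the work, as an engineer would, in place of code of your own. Each camera call takes 0.05 s, during which the arm holds its last target. There are 200 camera calls.

TASK

Three white inlays stand proud of the black lacquered panel that lies in the wooden pressing cradle. With closed fingertips press each one down flush, lightly and one at a time: first the round one in the middle, then the square one, then the narrow bar, and then draw clear. Do not lift or shove the cradle, and leave everything else on the bench where it stands.

Things in the scene. Friction and masses are not known exactly. Their poses are not given: they have to be found in the camera images.
- cradle_mid (a point): The pressing cradle: loose plywood base 136 x 190 x 12 mm (x, y, z), about 1.8 kg in all, standing on the bench; the point is the centre of its underside, z up, y along its long side. It carries a sprung platen and on that the black panel; the inlays stand in a row along the panel's long middle line.
- panel_top (a point): Centre of the top face of the black lacquered panel, 100 x 150 mm, 51 mm above the bench. The panel is sprung: pressed with more than about 2 N it sinks 1 mm per 1.5 N, 8 mm at most (at about 14 N), and comes back up when let go; beyond that it is rigid. Over 20 N is no longer light.
- round_top (a point): Centre of the top face of the round inlay, a white disc 30 mm across, in the middle of the panel (z up). Flush, this point is 51.5 mm above the bench; proud, up to 57.5 mm.
- square_top (a point): Centre of the top face of the square inlay, white, 24 x 24 mm, 48 mm from the round one on the cradle's +y side. Flush, 51.5 mm above the bench; proud, up to 57.5 mm.
- bar_top (a point): Centre of the top face of the narrow bar inlay, white, 42 mm along the cradle's x by 12 mm, 48 mm from the round one on the cradle's -y side. Flush, 51.5 mm above the bench; proud, up to 57.5 mm.
- inlay_round (a joint): How far the round inlay is pressed in, m: starts at 0 to 0.0015 (proud), 0.006 is flush. It slides under about 3 N and stays where it is left.
- inlay_square (a joint): The same for the square inlay.
- inlay_bar (a joint): The same for the bar inlay.
- glue_bottle: Bystander: loose white glue bottle with a red nozzle, 42 mm across, 132 mm tall; origin at the centre of its underside.
- ink_pot: Bystander: loose small white pot with a black rim, 36 mm across, 34 mm tall; origin at the centre of its underside.
- sanding_block: Bystander: loose brown cork sanding block, 56 x 86 x 27 mm; origin at the centre of its underside.

How it is judged:
By the outcome, as a careful person would: the job done as asked, in the order asked, and still so for the second after the job is handed in, with the robot touching nothing.
It also fails if it takes over 42 s, if anything falls off the work surface, if the arm or the gripper's body presses on something with over 40 N, if the wrist force passes 120 N, or if a joint passes its speed limit or range.

## Working session

There is one attempt and no reset: what is moved stays moved. The work goes in short steps, Python scripts to look and compute and a tool call to move; the robot and the scene stay as the last step left them, time stands still between calls to the robot, and variables do not carry over. Pictures are saved under pics/ and viewed, about 8 in all and at most 12, crops included, and the job is handed in when it is done.

Besides the shell and the picture viewer there is one more tool, called after ">>>" by a JSON object that holds its "op" and its "data", one argument or row to a line. carry_out: Moves the arm, as the interface text tells. Its arguments: {"type":"object","properties":{"deltas":{"type":"array","items":{"type":"array","items":{"type":"array","items":{"type":"number"}}}},"fingers":{"type":"number"}},"required":["deltas"]}

```bash
mkdir -p pics
cat > h.py <<'E'
import numpy as np, cv2
from plant import bot
def ray(cam,u,v,z):
    m=bot.camera_model(cam);K=np.array(m["K"]);T=np.array(m["camera_from_world"])
    R=T[:3,:3];c=-R.T@T[:3,3]
    d=R.T@np.linalg.inv(K)@np.array([u,v,1.]);return c+d*(z-c[2])/d[2]
def proj(cam,p):
    m=bot.camera_model(cam);K=np.array(m["K"]);T=np.array(m["camera_from_world"])
    q=K@(T[:3,:3]@np.array(p,float)+T[:3,3]);return q[:2]/q[2]
E
python3 - <<'E'
from h import *
o=bot.get_obs();print({k:np.round(v,3) for k,v in o.items()})
for n in("top","side"):
    im,d=bot.capture(n);cv2.imwrite(f"pics/{n}0.png",im);np.save(f"{n}0.npy",d)
    m=bot.camera_model(n);T=np.array(m["camera_from_world"]);print(n,np.round(-T[:3,:3].T@T[:3,3]),np.array(m["K"])[0])
E
```

```text
{'time': np.float64(0.0), 'joint_positions': array([-1.34 ,  0.343,  1.525,  0.   ,  1.275, -0.146]), 'dq': array([-0.   ,  0.001,  0.001, -0.001, -0.   , -0.001]), 'tau': array([-3.0000e-03, -4.3125e+01, -2.4422e+01,  7.1000e-02,  5.6000e-02,
       -0.0000e+00]), 'tool_pos': array([ 193.122, -487.847,  291.545]), 'tcp_rot': array([-3.14 , -0.   ,  0.377]), 'contact_force': array([-0.546,  0.017, -0.404]), 'moment': array([ 0.001, -0.02 ,  0.003]), 'grip_width': np.float64(91.757)}
top [ 468.  -63. 1282.] [380.95893828   0.         316.77899927]
side [1959.  466.  860.] [516.72721915   0.         319.80446251]
```

View pics/top0.png

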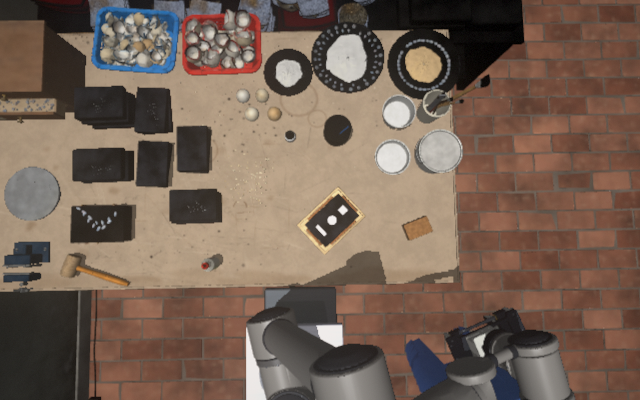

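View pics/side0.png

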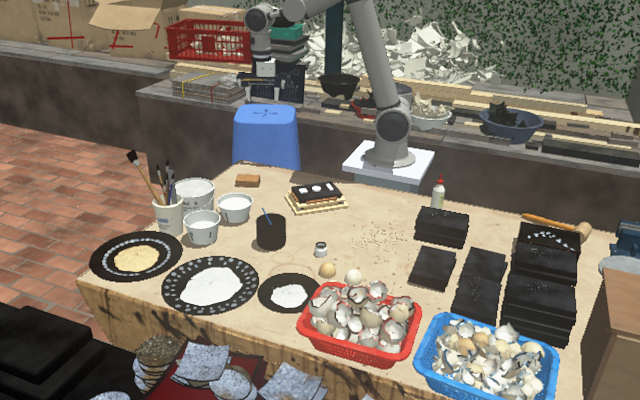

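The top view shows the cradle near (331,220), with the bar at (321,228), the round at (332,219) and the square at (342,210). The side view shows the same cradle near (317,193), clear of the other things.

```bash
cat > meas.py <<'E'
from h import *
def white(im,cam,box,z=56.5):
    x0,y0,x1,y1=box;g=im[y0:y1,x0:x1].min(2).astype(float)
    m=(g>120).astype(np.uint8)
    n,l,s,c=cv2.connectedComponentsWithStats(m)
    out=[]
    for i in range(1,n):
        if s[i,4]<8:continue
        k=cv2.dilate((l==i).astype(np.uint8),np.ones((3,3)))>0
        w=np.clip(g-50,0,None)*k;yy,xx=np.mgrid[y0:y1,x0:x1]
        u,v=(w*xx).sum()/w.sum(),(w*yy).sum()/w.sum()
        out.append((u,v,s[i,4],*ray(cam,u,v,z)))
    return np.array(out)
E
python3 - <<'E'
from meas import *
t=cv2.imread("pics/top0.png");s=cv2.imread("pics/side0.png")
np.set_printoptions(suppress=True,precision=1)
print(white(t,"top",(312,200,352,240)));print(white(s,"side",(288,180,348,206)))
d=np.load("top0.npy");m=bot.camera_model("top");T=np.array(m["camera_from_world"])
for n,dd,u,v in(("top",d,332,219),("top",d,326,224),("top",d,290,230),("side",np.load("side0.npy"),317,188)):
    mm=bot.camera_model(n);K=np.array(mm["K"]);T=np.array(mm["camera_from_world"])
    p=np.linalg.inv(K)@[u,v,1]*dd[v,u];print(n,T[:3,:3].T@(p-T[:3,3]))
h=cv2.cvtColor(t,cv2.COLOR_BGR2HSV)
k=(t[205:240,300:365].max(2)<70).astype(np.uint8)
n,l,st,c=cv2.connectedComponentsWithStats(k);print(st)
a=cv2.resize(t[180:260,280:380],None,fx=7,fy=7,interpolation=cv2.INTER_CUBIC);b=cv2.resize(s[160:225,260:370],(700,413),interpolation=cv2.INTER_CUBIC)
cv2.imwrite("pics/c0.png",a);cv2.imwrite("pics/c1.png",b)
E
```

```text
[[ 317.1  204.4  106.   542.4  -81.5   56.5]
 [ 342.5  209.6   60.   524.4 -163.1   56.5]
 [ 331.6  219.8   77.   492.3 -127.4   56.5]
 [ 320.7  229.9   57.   460.3  -91.7   56.5]
 [ 346.5  234.9   85.   443.  -174.1   56.5]]
[[ 291.2  186.4   71.   520.5 -209.    56.5]
 [ 329.4  186.4   34.   465.5  -89.7   56.5]
 [ 333.   196.4  316.   528.9  -51.8   56.5]
 [ 316.1  188.    47.   495.8 -126.7   56.5]
 [ 302.8  190.1   40.   529.1 -161.7   56.5]
 [ 289.9  201.4   21.   619.9 -167.2   56.5]]
top [ 494.9 -129.1   49.2]
top [ 479.  -109.4   50.7]
top [461.5   9.8  -0.1]
side [ 496.1 -123.2   57.5]
[[   0    0   65   35 1390]
 [  10    0   48   35  885]]
```

View pics/c0.png

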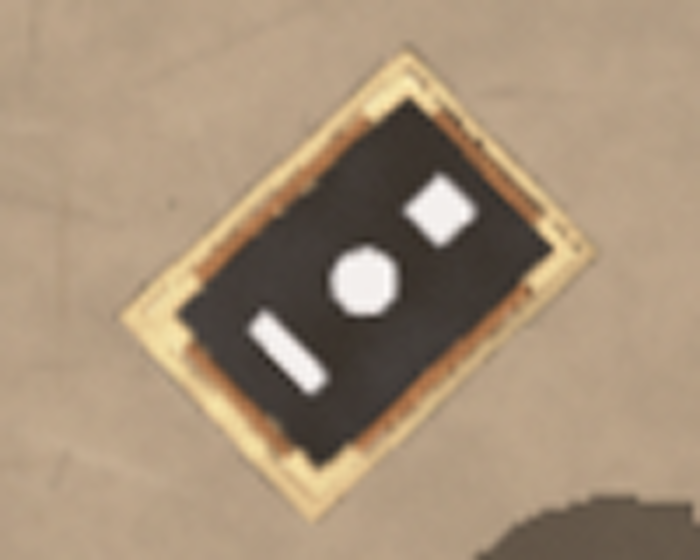

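View pics/c1.png

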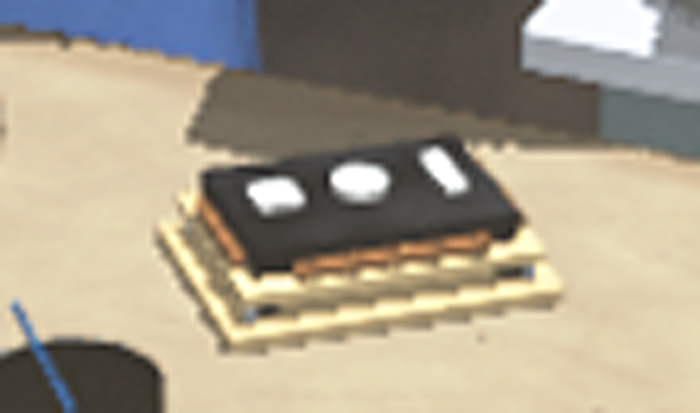

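Spacing comes out at 48.0 mm and the heights fit. I will close the fingers and travel over the round one, with the jaw axis along the bar.

>>> {"op": "carry_out", "data": {
  "deltas": [
    [[14,-8,0,-0.7],[41,-22,0,-2.2],[68,-37,0,-3.7],[96,-53,5,-5.1],[123,-67,10,-6.6],[151,-83,15,-8.1],[178,-98,22,-9.6],[205,-113,30,-11],[233,-128,40,-12.5],[260,-143,50,-14],[288,-158,60,-15.4],[315,-173,70,-16.9],[342,-188,80,-18.4],[370,-203,90,-19.8],[395,-217,97,-21.2],[411,-225,100,-22.1],[411,-225,100,-22.1],[411,-225,100,-22.1],[411,-225,100,-22.1]]
  ],
  "fingers": 0
}}

```text
time: 2.0
tool_pos: [492.1, -128.4, 192.3]
tcp_rot: [-3.141, 0.0, 2.303]
contact_force: [-0.0, -0.1, 0.7]
grip_width: 0.2
```

Run:
```python
from meas import *
o=bot.get_obs();print({k:np.round(o[k],3) for k in("time","tool_pos","tcp_rot","contact_force","grip_width","joint_positions")})
s,_=bot.capture("side");t,_=bot.capture("top")
p=np.array(o["tool_pos"]);print(proj("side",p-[0,0,66]),proj("side",[492.3,-127.4,57]))
a=cv2.resize(s[110:225,240:390],None,fx=5,fy=5,interpolation=cv2.INTER_CUBIC);cv2.imwrite("pics/c2.png",a)
```

```text
{'time': np.float64(2.0), 'tool_pos': array([ 492.108, -128.365,  192.276]), 'tcp_rot': array([-3.141,  0.   ,  2.303]), 'contact_force': array([-0.044, -0.101,  0.683]), 'grip_width': np.float64(0.169), 'joint_positions': array([-0.406,  0.418,  1.711, -0.   ,  1.012, -1.138])}
[316.43601674 169.0207084 ] [316.29165819 187.43681148]
```

View pics/c2.png

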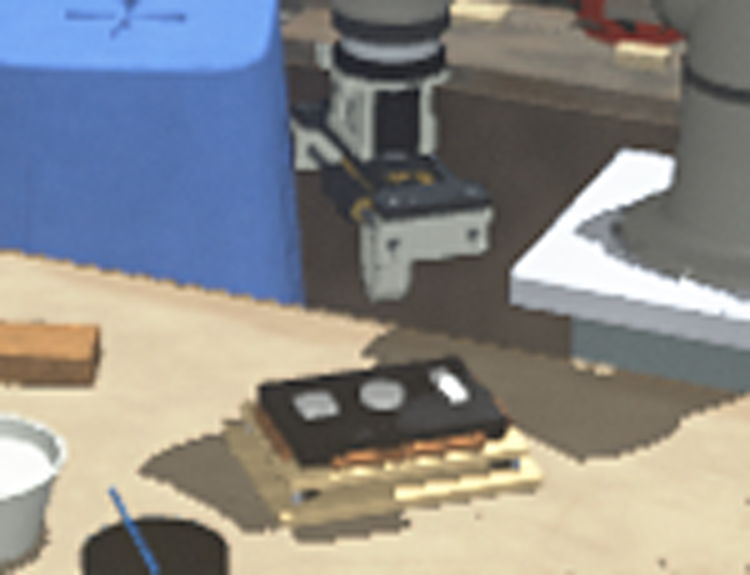

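The closed tip shows at about (317,170), and the prediction was (316,169), so the calibration agrees. Descending on the round inlay.

>>> {"op": "carry_out", "data": {
  "deltas": [
    [[0.6,0.8,6,0],[0.6,0.8,18,0],[0.6,0.8,30,0],[0.6,0.8,42,0],[0.6,0.8,52,0],[0.6,0.8,59,0],[0.6,0.8,64,0],[0.6,0.8,66,0],[0.6,0.8,67,0],[0.6,0.8,68,0],[0.6,0.8,69,0],[0.6,0.8,70,0],[0.6,0.8,71,0],[0.6,0.8,72,0],[0.6,0.8,73,0],[0.6,0.8,74,0],[0.6,0.8,74,0],[0.6,0.8,74,0]]
  ]
}}

```text
time: 3.9
tool_pos: [493.0, -126.8, 118.3]
tcp_rot: [3.141, 0.0, 2.305]
contact_force: [-0.1, 0.3, 2.8]
grip_width: 0.4
```

>>> {"op": "carry_out", "data": {
  "deltas": [
    [[0,0,0.7,0],[0,0,1.4,0],[0,0,2.1,0],[0,0,2.8,0],[0,0,3.5,0],[0,0,4.2,0],[0,0,5,0],[0,0,5,0],[0,0,5,0]]
  ]
}}

```text
time: 4.8
tool_pos: [493.0, -126.9, 113.7]
tcp_rot: [3.141, 0.001, 2.305]
contact_force: [-1.3, 0.5, 8.1]
grip_width: 0.5
```

Flush by the numbers: about 7.7 N means the panel is sunk about 3.8 mm, and the tip is 3.8 mm below 51.5. Lift and go to the square.

>>> {"op": "carry_out", "data": {
  "deltas": [
    [[0,0,-3,0],[0,0,-10,0],[0,0,-18,0],[0,0,-22,0],[-4,0,-22,0],[-12,0,-22,0],[-22,0,-22,0],[-32,0,-22,0],[-41,-0.8,-22,0],[-46,-0.8,-22,0],[-47.9,-0.8,-22,0],[-47.9,-0.8,-22,0],[-47.9,-0.8,-20,0],[-47.9,-0.8,-16,0],[-47.9,-0.8,-13,0],[-47.9,-0.8,-12,0],[-47.9,-0.8,-12,0]]
  ]
}}

```text
time: 6.5
tool_pos: [524.1, -162.7, 124.9]
tcp_rot: [-3.141, -0.0, 2.305]
contact_force: [0.3, 0.3, 0.3]
grip_width: 0.5
```

Run:
```python
from meas import *
np.set_printoptions(suppress=True,precision=1)
print(bot.get_obs()["contact_force"])
s,_=bot.capture("side")
a=cv2.resize(s[130:220,260:380],None,fx=6,fy=6,interpolation=cv2.INTER_CUBIC);cv2.imwrite("pics/c3.png",a)
```

```text
[0.3 0.3 0.3]
```

View pics/c3.png

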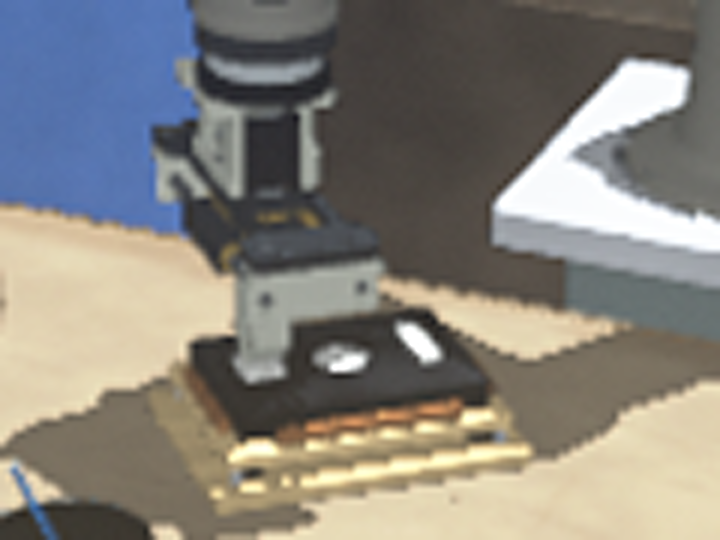

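The round inlay at (340,357) in the crop looks flush. The tip at (262,372) is over the square, just above it. Pressing the square.

>>> {"op": "carry_out", "data": {
  "deltas": [
    [[0,0,1,0],[0,0,2,0],[0,0,3,0],[0,0,4,0],[0,0,5,0],[0,0,6,0],[0,0,7,0],[0,0,7.8,0],[0,0,8.6,0],[0,0,9.3,0],[0,0,10,0],[0,0,10.7,0],[0,0,11.4,0],[0,0,11.8,0],[0,0,11.8,0],[0,0,11.8,0]]
  ]
}}

```text
time: 8.15
tool_pos: [524.3, -162.9, 113.9]
tcp_rot: [3.142, 0.0, 2.305]
contact_force: [-2.0, 0.7, 8.0]
grip_width: 0.6
```

Same reading as the round. Now over to the bar.

>>> {"op": "carry_out", "data": {
  "deltas": [
    [[0,0,-3,0],[0,0,-10,0],[0,0,-18,0],[0,0,-22,0],[5,0,-22,0],[16,0,-22,0],[30,0,-22,0],[45,0,-22,0],[60,0,-22,0],[74,0,-22,0],[86,0,-22,0],[93,0,-22,0],[95.7,0,-22,0],[95.7,0,-22,0],[95.7,0,-20,0],[95.7,0,-16,0],[95.7,0,-13,0],[95.7,0,-12,0],[95.7,0,-12,0]]
  ]
}}

```text
time: 10.05
tool_pos: [460.1, -91.9, 125.1]
tcp_rot: [-3.141, -0.001, 2.305]
contact_force: [0.2, 0.0, 0.4]
grip_width: 0.5
```

>>> {"op": "carry_out", "data": {
  "deltas": [
    [[0,0,1,0],[0,0,2,0],[0,0,3,0],[0,0,4,0],[0,0,5,0],[0,0,6,0],[0,0,7,0],[0,0,7.8,0],[0,0,8.6,0],[0,0,9.3,0],[0,0,10,0],[0,0,10.7,0],[0,0,11.4,0],[0,0,12,0],[0,0,12,0],[0,0,12,0]]
  ]
}}

```text
time: 11.65
tool_pos: [460.2, -91.9, 113.7]
tcp_rot: [3.141, 0.0, 2.305]
contact_force: [-1.6, 0.6, 7.3]
grip_width: 0.5
```

Draw clear: straight up, then off to the side so that the cameras can see.

>>> {"op": "carry_out", "data": {
  "deltas": [
    [[0,0,-3,0],[0,0,-12,0],[0,0,-27,0],[0,0,-45,0],[0,0,-65,0],[0,0,-85,0],[0,0,-105,0],[-4,-14,-122,0],[-13,-42,-135,0],[-22,-75,-145,0],[-32,-108,-150,0],[-41,-141,-150,0],[-51,-174,-150,0],[-61,-207,-150,0],[-70,-240,-150,0],[-79,-269,-150,0],[-85,-290,-150,0],[-85,-290,-150,0],[-85,-290,-150,0]]
  ]
}}

```text
time: 13.55
tool_pos: [301.8, -349.0, 263.4]
tcp_rot: [3.141, -0.001, 2.304]
contact_force: [0.1, -0.8, -0.0]
grip_width: 0.5
```

Run:
```python
from meas import *
np.set_printoptions(suppress=True,precision=1)
print(bot.get_obs()["contact_force"])
t,_=bot.capture("top");s,_=bot.capture("side")
print(white(t,"top",(312,200,352,240),51.5));print(white(s,"side",(288,180,348,206),51.5))
t0=cv2.imread("pics/top0.png");s0=cv2.imread("pics/side0.png")
f=lambda i:cv2.resize(i[165:215,270:360],(450*8//9,250*8//9*1),interpolation=cv2.INTER_CUBIC)
g=lambda i:cv2.resize(i[190:270,280:440],(400,200),interpolation=cv2.INTER_CUBIC)
cv2.imwrite("pics/c4.png",np.vstack([np.hstack([f(s0),f(s)]),np.hstack([g(t0),g(t)])]))
```

```text
[ 0.1 -0.8 -0. ]
[[ 317.1  204.5  107.   542.6  -81.6   51.5]
 [ 342.4  209.7   61.   524.4 -163.2   51.5]
 [ 331.5  219.8   77.   492.2 -127.3   51.5]
 [ 320.7  230.    56.   460.1  -91.8   51.5]
 [ 346.5  234.9   85.   442.8 -174.6   51.5]]
[[ 298.2  183.7  176.   481.9 -200.1   51.5]
 [ 329.3  187.4   30.   463.1  -90.9   51.5]
 [ 316.2  189.1   38.   494.1 -126.9   51.5]
 [ 302.8  191.    34.   526.6 -163.    51.5]
 [ 330.3  200.4  233.   550.   -53.3   51.5]
 [ 290.   201.4   21.   611.7 -171.1   51.5]]
```

View pics/c4.png

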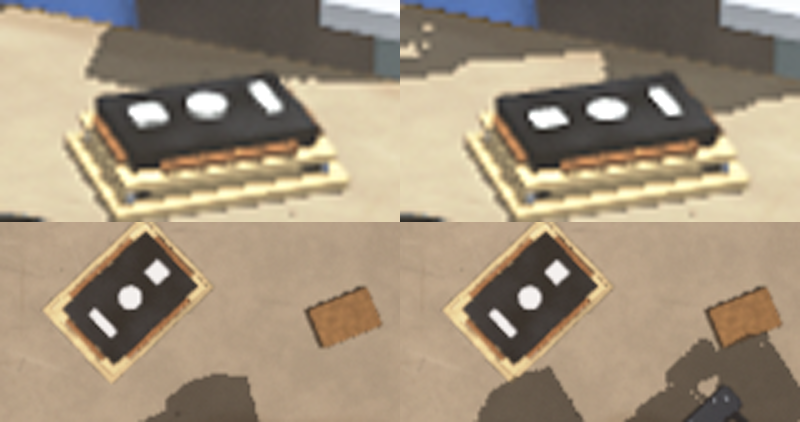

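The before/after crops show all three inlays flush with no side walls visible any more. They dropped about 1 px in the side view, and the cradle and cork block have not moved. Handing in.

```bash
python3 -c "
from plant import bot
print(bot.close_job(), bot.get_obs()['time'])"
```

```text
the job is handed in; nothing more can be done
the job is handed in; nothing more can be done
```

I pressed the round, then the square, then the bar inlay flush with closed fingertips, drew the arm clear and handed the job in after about 13.7 s of the 42 s allowed.

- **Force:** At the end of each press the wrist read 7.3 to 8.1 N, under the 20 N limit. I read it only at the end of each move.
- **Flush:** At each press the tip stood at 47.7 to 47.9 mm. That matches the panel sunk nearly 4 mm with the inlay fully in.
- **Last pictures:** All three inlays look flush in the side view, with no side walls showing. The cradle's position agreed within about 0.2 mm before and after, and the cork block stood where it was. I did not check the glue bottle and ink pot again, but the arm never went near them.
- **Disagreement:** The side camera placed the inlays about 2 to 5 mm off the top camera in x. That is about one side-view pixel, so I used the top view. No checks failed.

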